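# Reset the tripped breaker under the push-push flap

### The job

A breaker in the bench power console has tripped: press the smoked flap at its orange mark so that its push-push latch lets go, and let the flap swing up; one press is all it wants, so do not push it back down. Once you have seen that it stays standing open by itself, push the tripped breaker's blue lever (the one leaning towards the robot) over to on, away from the robot, and leave the flap open. Leave the other breaker on and everything else on the bench where it is.

Things in the scene. Friction and masses are not known exactly. Their poses are not given: they have to be found in the camera images.
- console: Grey steel bench power console fixed to the bench, 210 mm deep (x, away from the robot), 300 mm wide (y), flat deck 80 mm high with a breaker window, sockets on the sloping front. Origin: centre of its underside; z up. The window's centre line lies at y = +30 mm. The window's recess is open from x = -8 to +90 mm and 162 mm wide in y; its floor is 45 mm high.
- press_mark (a point): Orange disc, 17 mm across, on the black edge strip of the smoked flap, over the latch; centre of its upper face; moves with the flap. At console x = -22, y = +30, about 95 mm high. The flap (133 x 176 mm, 3 mm thick) covers the window and is hinged along y at its back, console x = +95, 92 mm high. Its free edge is at x = -38. Flap shut: axes as the console's.
- flap (a joint): Flap angle (rad): 0 shut and latched, -0.052 pressed in to the stop, 1.95 standing open, leaning 22 deg back, free edge 215 mm high. Pressing the mark takes 3 to 4 N; the latch lets go after 4 to 5 mm of the 6 mm travel (less does nothing). Let go, the flap rises by a damped spring, fully open in about 1.5 s if nothing is in its way. Pushed down again it latches again.
- tripped_bar (a point): Middle of the top edge of the tripped breaker's blue lever bar (46 mm wide in y, 7 mm thick), under the flap. Two equal white three-pole breakers, 53 mm wide, stand side by side, at console y = +68 and -8 mm; which is which varies. A breaker's nose is 67 mm high; the bar stands 14 mm out of it. Off: the bar leans to the robot, its top edge 12 mm nearer the robot than its axis and 81 mm high.
- tripped_lever (a joint): Lever of the tripped breaker (rad): 0 = off, leaning to the robot; 1.2 = on, leaning to the hinge. It turns about an axis along y at console x = +45 mm, 63 mm high, 22 mm below the bar's top edge. It snaps to either end: pushed away from the robot with up to about 6 N until past the middle (0.6), it goes over and stays.
- live_bar (a point): Middle of the top edge of the other breaker's blue lever bar, which is on and leans away from the robot; otherwise like the tripped one.
- live_lever (a joint): Lever of the other breaker (rad): 1.2 = on (as it starts), 0 = off.
- cone_mid (a point): loose orange thread cone standing on the bench, 68 mm across at the foot, 122 mm tall; a bystander, to be left alone. The point is its middle, half-way up.
- bottle_mid (a point): loose white edge-dye bottle with a black cap, standing, 52 mm across, 115 mm tall; a bystander, to be left alone. The point is its middle, half-way up.
- tape_mid (a point): loose roll of brown packing tape lying flat, 104 mm across, 48 mm tall; a bystander, to be left alone. The point is its middle, half-way up.
- stirrup_mid (a point): loose steel stirrup iron lying flat, about 140 x 130 mm, 34 mm tall; a bystander, to be left alone. The point is its middle, half-way up.
- cup_mid (a point): loose steel cup, 72 mm across, 75 mm tall; a bystander, to be left alone. The point is its middle, half-way up.
- mallet_mid (a point): loose mallet lying on the bench, 260 mm long, head 88 mm wide, 26 mm tall; a bystander, to be left alone. The point is its middle, near the bench.
- box_mid (a point): loose cardboard box, 110 x 80 mm, 50 mm tall; a bystander, to be left alone. The point is its middle, half-way up.

How it is judged:
By the outcome, as a careful person would: the job done as asked, in the order asked, and still so for the second after the job is handed in, with the robot touching nothing.
It also fails if it takes over 40 s, if anything falls off the work surface, if the arm or the gripper's body presses on something with over 40 N, if the wrist force passes 120 N, or if a joint passes its speed limit or range.

### The arm

A 6-joint arm with a two-finger parallel gripper is mounted at the origin on the work surface. World frame = base frame: x ahead of the robot, y to its left, z up, the work surface at z = 0. Lengths are in m, angles in rad, forces in N, time in s.
With the tool pointing down it reaches from about 0.325 to 0.875 m from the base axis. Payload 4.4 kg.
Tool frame: the origin (TCP) lies at the centre of the arm's flange, where the gripper is bolted on; the fingertips stand 173 mm ahead of it and the grasp point (between the pads) lies 155 mm ahead of it; z points along the fingers, y is the line along which they close (so a half turn about z gives the same grasp; the last joint's range is limited). The gripper opens to 85 mm and grips with 20 to 120 N. Pads are 22 mm wide; open, the fingers measure 114 mm over their backs; the gripper's body (76 mm by 85 mm) begins 54 mm behind the grasp point. The pads swing forward as they close: fully open they stand 13 mm farther back than shut.
Start: joints at [-1.375, 0.207, 1.542, -0, 1.393, -0.15], TCP at [0.195, -0.541, 0.405] pointing down, gripper open.
Joint ranges: [-2.73, 2.73], [-0.86, 2.22], [0.23, 2.46], [-1.11, 4.25], [0.08, 2.63], [-2.82, 2.82]. Speed limits (rad/s): [2.79, 2.79, 3.14, 3.14, 3.14, 3.14].

### API

Orientations are given as a unit quaternion [w, x, y, z].
In Python, from station import get_obs, camera, job_done, regions_of, place_of gives the robot as it stands.
- The arm moves only by the shell command python3 -m creep 'ROWS' [OPENING] [FORCE]. ROWS is JSON, a list of rows, each a list of 2 entries, a list of its own where there are three numbers: the shift along the tool's x, y, z in cm, then the turn about the tool's z in rad. A call has 1 to 8 rows; each row shifts and turns the commanded pose from where the row before left it, along the tool's axes as they then stand; what a row does not reach is not made up. A row lasts 1/12 s, in which the tool goes at most 41.7 mm and 7.16 degrees, less where a joint would pass 70% of its speed; a pose out of reach is approached as far as the arm can. A call is refused whole if a number of a shift passes 4.17 or a number of a turn 0.125, either way. A call with a gripper value outside its range is refused whole. OPENING is the opening in per cent of the stroke, from 0 (shut) to 100 (fully open), set as the call begins (- or left out, the last holds). The fingers move at their own pace and stop on an object; FORCE is the grip in N (left out, the last holds). Time passes only in rows, so rows that do not move let the fingers close. It gives the time, the measured TCP pose, the force, the opening and the grip force at its end, in the units of the state.
- get_obs(): the state, without advancing time (a new reading comes with each control period).
- camera(name): name is "scene" or "top"; returns a dict with "pixels" (480x640x3 uint8, blue, green, red), "mtx" (3x3 intrinsics, pixels), "k1" (the pictures are not rectified: a ray, as slopes to the right and down, at radius r is drawn at 1 + k1 r^2 times it, then the intrinsics apply), "extrinsics" (4x4, takes a point from camera to world coordinates). Camera axes: x right, y down, z forward; pixel columns grow to the right and rows downward; lengths in m; the calibration is good to about 2 mm. A picture is of the moment at which its call begins. There is no depth.
- job_done(): hands the job in; it is judged then, once.
Trained networks look in a picture, given as the dict that the camera call returned (one of the last four; its "shot" number tells which), for a name from the list of things; names that differ only in an ending like _2 or _b are one class to them, and where a whole thing is asked for, a point or a joint stands for the part that bears it (a point fixed in the world has none). Each returns a list of dicts, best first, with "p" (0 to 1); they miss things now and then, are a little off and sometimes report something else, mostly with a low value. They report only what shows in the picture. A call takes as long as a camera call.
- regions_of(picture, name): "pixels" (480x640 bool, what is visible of it).
- place_of(picture, name): "xyz" ([x, y, z] in m, in world coordinates, good to about 4 mm: a listed point, or the origin of a listed thing).
The state is a dict: "time": time; "joint_pos": joint angles; "dq": joint speeds; "joint_efforts": joint torques, N m; "ee_pos": TCP position; "orientation": TCP orientation; "wrist_force": force on the tool from outside, world axes, zero at the start; "torque": the same for the moment, N m; "opening": opening from 0.0 (shut) to 1.0 (fully open); "gripper_force": force on a finger pad.
Only numpy, scipy, OpenCV 4.12 (cv2) and the standard library are available. Lean on these libraries where they do the work, as an engineer would, in place of code of your own. Each camera call takes 0.05 s, during which the arm holds its last target. There are 200 camera calls.

## Working session

There is one attempt and no reset: what is moved stays moved. The work goes in short steps, Python scripts to look and compute and a shell command to move; the robot and the scene stay as the last step left them, time stands still between calls to the robot, and variables do not carry over. Pictures are saved under pics/ and viewed, at most 10 in all, crops included, and the job is handed in when it is done.

```bash
mkdir -p pics; ls
cat > h.py <<'E'
import numpy as np, cv2
from station import *
from scipy.spatial.transform import Rotation as R
def show(c,n): cv2.imwrite('pics/'+n+'.png',c['pixels'])
def proj(c,P):
    E=np.linalg.inv(c['extrinsics']);p=np.atleast_2d(P)@E[:3,:3].T+E[:3,3]
    s=p[:,:2]/p[:,2:];s=s*(1+c['k1']*(s**2).sum(1,keepdims=True))
    return s@np.array(c['mtx'])[:2,:2].T+np.array(c['mtx'])[:2,2]
E
python3 - <<'E'
from h import *
np.set_printoptions(precision=4,suppress=True)
o=get_obs();print(o['time'],o['ee_pos'],o['orientation'],R.from_quat(np.roll(o['orientation'],-1)).as_matrix())
for n in ['scene','top']:
    c=camera(n);show(c,n+'0')
    print(n,np.array(c['extrinsics'])[:3,3])
    for t in ['console','press_mark','tripped_bar','live_bar','cone_mid','bottle_mid','tape_mid','stirrup_mid','cup_mid','mallet_mid','box_mid']:
        print(t,[(round(d['p'],2),np.round(d['xyz'],3).tolist()) for d in place_of(c,t)[:2]])
E
```

```text
pics
0.0 [ 0.1948 -0.5406  0.4035] [-0.0011  0.9851  0.172  -0.    ] [[ 0.9408  0.3389 -0.0004]
 [ 0.3389 -0.9408  0.0022]
 [ 0.0003 -0.0023 -1.    ]]
scene [1.2174 0.5589 1.3002]
console [(0.7, [0.531, -0.002, -0.001])]
press_mark [(0.71, [0.514, 0.026, 0.09])]
tripped_bar []
live_bar []
cone_mid [(0.68, [0.521, -0.209, 0.058])]
bottle_mid [(0.61, [0.559, 0.205, 0.055])]
tape_mid [(0.8, [0.403, 0.346, 0.017])]
stirrup_mid [(0.67, [0.357, -0.204, 0.013])]
cup_mid [(0.74, [0.489, -0.464, 0.039])]
mallet_mid [(0.85, [0.514, 0.511, 0.01])]
box_mid [(0.95, [0.59, -0.48, 0.025])]
top [0.3733 0.0099 1.2567]
console [(0.56, [0.531, -0.005, -0.004])]
press_mark [(0.9, [0.511, 0.024, 0.095])]
tripped_bar []
live_bar []
cone_mid [(0.92, [0.52, -0.205, 0.056]), (0.23, [0.51, 0.025, 0.096])]
bottle_mid [(0.66, [0.558, 0.21, 0.059])]
tape_mid [(0.62, [0.4, 0.348, 0.027]), (0.3, [0.516, 0.509, 0.014])]
stirrup_mid [(0.88, [0.349, -0.202, 0.017]), (0.69, [0.508, 0.027, 0.097])]
cup_mid []
mallet_mid [(0.7, [0.517, 0.512, 0.014])]
box_mid [(0.94, [0.591, -0.475, 0.023])]
```

View pics/top0.png

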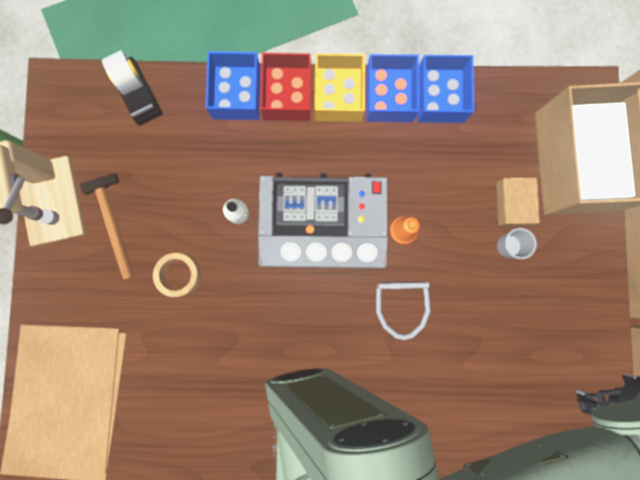

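View pics/scene0.png

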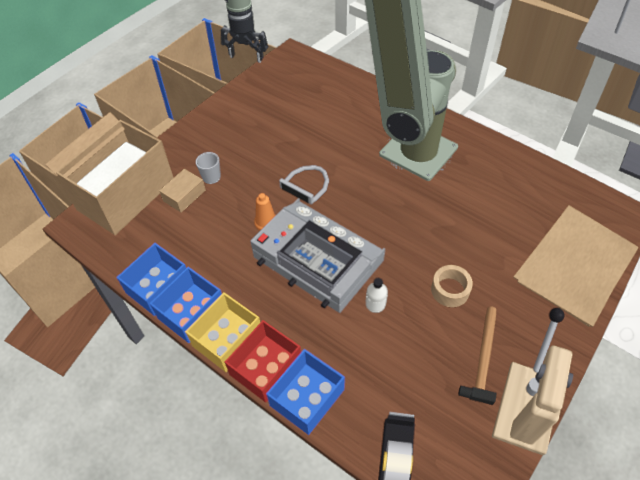

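Run:
```python
from h import *
c=camera('top');r=regions_of(c,'console')
d=c['pixels'][...,:].astype(int);m=((d[...,2]>200)&(d[...,1]>80)&(d[...,1]<170)&(d[...,0]<80))
n,l,s,ce=cv2.connectedComponentsWithStats(m.astype(np.uint8))
print([(s[i],ce[i].round(1)) for i in range(1,n) if s[i,4]>20])
if r:
    q=r[0]['pixels'].astype(np.uint8);print(cv2.minAreaRect(cv2.findNonZero(q)))
for yaw in (-.1,0,.1):
    a=R.from_euler('z',yaw).apply([[-.022,.03,.095],[-.038,.118,.093],[-.038,-.058,.093],[.095,.118,.093],[.095,-.058,.093]])+[.531,-.003,0]
    print(yaw,proj(c,a).round(0).tolist())
print(proj(c,[.511,.024,.095]))
```

```text
[(array([284,  69,  27,  30, 238], dtype=int32), array([300.8,  78.5])), (array([395, 217,  18,  11,  68], dtype=int32), array([400.1, 221.3])), (array([400, 229,  19,  14,  98], dtype=int32), array([407.3, 236.4]))]
((323.35992431640625, 219.96470642089844), (129.45248413085938, 94.92658996582031), 0.6437457203865051)
-0.1 [[308.0, 228.0], [269.0, 230.0], [345.0, 239.0], [276.0, 174.0], [351.0, 183.0]]
0 [[309.0, 229.0], [271.0, 236.0], [347.0, 237.0], [272.0, 179.0], [348.0, 180.0]]
0.1 [[310.0, 230.0], [272.0, 241.0], [349.0, 234.0], [268.0, 184.0], [343.0, 178.0]]
[[310.24361737 228.24817645]]
```

The top view shows the console square to the world axes, with the orange mark at (310,230). It matches the predicted projection, so I can start moving. The breakers are at about (294,203) and (326,203). I'm closing the gripper, squaring the tool and moving towards the mark.

```bash
python3 -m creep '[[[0,0,0],0.115],[[0,0,0],0.115],[[0,0,0],0.115],[[1.85,-3.33,0],0],[[1.85,-3.33,0],0],[[1.85,-3.33,0],0],[[1.85,-3.33,0],0],[[1.85,-3.33,0],0]]' 0 40; python3 -m creep '[[[1.85,-3.33,0],0],[[1.85,-3.33,0],0],[[1.85,-3.33,0],0],[[1.85,-3.33,0],0],[[1.85,-3.33,0],0],[[1.85,-3.33,0],0],[[1.85,-3.33,0],0],[[1.85,-3.33,0],0]]'; python3 -m creep '[[[1.85,-3.33,0],0],[[1.85,-3.33,0],0],[[0,0,0],0],[[0,0,0],0]]'
```

```text
time: 1.97
ee_pos: [0.2877, -0.3729, 0.4047]
orientation: [0.0, 1.0, -0.0, 0.0]
wrist_force: [0.7, -0.2, -1.2]
opening: 0.001
gripper_force: 0.0
time: 2.63
ee_pos: [0.4355, -0.106, 0.4051]
orientation: [0.0, 1.0, 0.0, 0.001]
wrist_force: [0.3, 0.3, 0.5]
opening: -0.003
gripper_force: 0.0
time: 2.97
ee_pos: [0.4725, -0.0395, 0.4047]
orientation: [0.0, 1.0, 0.003, -0.0]
wrist_force: [-1.0, -1.1, -0.3]
opening: 0.001
gripper_force: 0.0
```

```bash
python3 -m creep '[[[1.9,-3.3,0],0],[[1.85,-3.25,0],0],[[0,0,3.5],0],[[0,0,3.5],0],[[0,0,3.4],0],[[0,0,0],0],[[0,0,0],0]]'
python3 - <<'E'
from h import *
c=camera('scene');print([(d['p'],d['xyz']) for d in place_of(c,'press_mark')])
p=get_obs()['ee_pos'];u=proj(c,[p[0],p[1],p[2]-.173]);v=proj(c,[.5095,.0265,.095]);print(p,u,v)
x,y=v[0].astype(int);cv2.imwrite('pics/s1.png',cv2.resize(c['pixels'][y-75:y+75,x-100:x+100],None,fx=4,fy=4))
E
```

```text
time: 3.55
ee_pos: [0.5083, 0.0232, 0.299]
orientation: [-0.0, 1.0, -0.0, -0.003]
wrist_force: [0.7, 0.0, -0.6]
opening: 0.001
gripper_force: 0.0
[(0.87, [0.5083, 0.0282, 0.0922])]
[0.51037256 0.02322195 0.30280943] [[329.22575053 231.05313527]] [[330.46197863 239.34794165]]
```

View pics/s1.png

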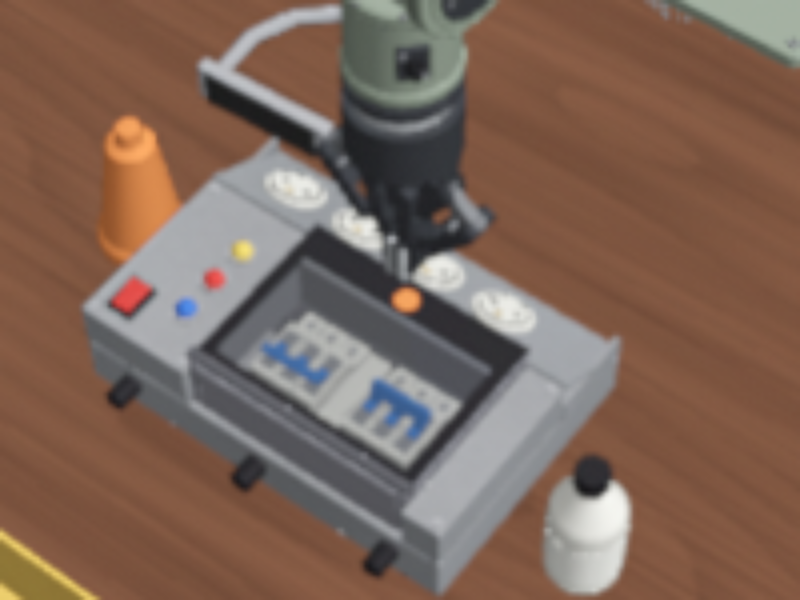

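The fingertips are about 3 cm above the mark and on line with it. I'll go down in small steps and watch the force.

```bash
python3 -m creep '[[[0,-0.2,1.3],0],[[0,0,1.3],0],[[0,0,0],0],[[0,0,0],0]]'; python3 -m creep '[[[0,0,0.2],0],[[0,0,0.2],0],[[0,0,0],0]]'
```

```text
time: 3.98
ee_pos: [0.5102, 0.0258, 0.2767]
orientation: [0.0, 1.0, 0.0, 0.001]
wrist_force: [0.4, 0.6, -0.6]
opening: 0.003
gripper_force: 0.0
time: 4.23
ee_pos: [0.5098, 0.0262, 0.2715]
orientation: [0.0, 1.0, 0.0, 0.001]
wrist_force: [-0.3, 0.1, 1.5]
opening: -0.0
gripper_force: 0.0
```

```bash
for i in 1 2; do python3 -m creep '[[[0,0,0.2],0],[[0,0,0],0]]' | grep -E 'time|ee|wrist'; done
```

```text
time: 4.4
ee_pos: [0.5094, 0.0263, 0.2687]
wrist_force: [0.3, 0.0, -0.9]
time: 4.57
ee_pos: [0.5096, 0.0263, 0.2668]
wrist_force: [-0.6, -1.1, 3.2]
```

```bash
for i in 1 2; do python3 -m creep '[[[0,0,0.2],0],[[0,0,0],0]]' | grep -E 'time|ee|wrist'; done
```

```text
time: 4.73
ee_pos: [0.5096, 0.0263, 0.2648]
wrist_force: [-0.9, -1.0, 3.4]
time: 4.9
ee_pos: [0.5096, 0.0263, 0.2627]
wrist_force: [0.1, 1.0, 2.2]
```

```bash
for i in 1 ; do python3 -m creep '[[[0,0,0.15],0],[[0,0,0],0]]' | grep -E 'time|ee|wrist'; done
```

```text
time: 5.07
ee_pos: [0.5098, 0.0263, 0.2621]
wrist_force: [-2.2, -0.4, 7.7]
```

At the stop, 7.7 N. Now I'll back off quickly, up and towards the robot.

```bash
python3 -m creep '[[[-1.5,0,-3.8],0],[[-3.0,0,-2.7],0],[[-3.0,0,-2.7],0],[[-3.0,0,-2.0],0],[[0,0,0],0],[[0,0,0],0],[[0,0,0],0],[[0,0,0],0]]'; python3 -m creep '[[[0,0,0],0],[[0,0,0],0],[[0,0,0],0],[[0,0,0],0],[[0,0,0],0],[[0,0,0],0],[[0,0,0],0],[[0,0,0],0]]' >/dev/null; python3 -m creep '[[[0,0,0],0],[[0,0,0],0],[[0,0,0],0],[[0,0,0],0],[[0,0,0],0],[[0,0,0],0],[[0,0,0],0],[[0,0,0],0]]'
python3 - <<'E'
from h import *
for n in ['scene','top']:
    c=camera(n)
    for t in ['console','press_mark','tripped_bar','live_bar']:
        print(n,t,[(round(d['p'],2),np.round(d['xyz'],3).tolist()) for d in place_of(c,t)[:2]])
    x,y=proj(c,[.56,.02,.1])[0].astype(int);cv2.imwrite('pics/%s2.png'%n,cv2.resize(c['pixels'][y-75:y+75,x-100:x+100],None,fx=4,fy=4))
E
```

```text
time: 5.73
ee_pos: [0.4048, 0.0261, 0.3718]
orientation: [-0.0, 1.0, 0.0, -0.001]
wrist_force: [-0.7, -0.0, -0.5]
opening: -0.001
gripper_force: 0.0
time: 7.07
ee_pos: [0.4044, 0.0262, 0.3732]
orientation: [-0.0, 1.0, 0.0, 0.0]
wrist_force: [-0.4, 0.7, -0.2]
opening: -0.002
gripper_force: 0.0
scene console [(0.67, [0.533, -0.002, -0.003])]
scene press_mark [(0.8, [0.674, 0.025, 0.198]), (0.42, [0.355, -0.202, 0.012])]
scene tripped_bar []
scene live_bar [(0.65, [0.586, -0.013, 0.08])]
top console [(0.83, [0.528, -0.008, -0.0]), (0.48, [0.517, 0.511, 0.013])]
top press_mark [(0.79, [0.672, 0.026, 0.204])]
top tripped_bar [(0.52, [0.531, -0.006, -0.006])]
top live_bar [(0.48, [0.589, -0.011, 0.077]), (0.23, [0.486, -0.464, 0.039])]
```

View pics/top2.png

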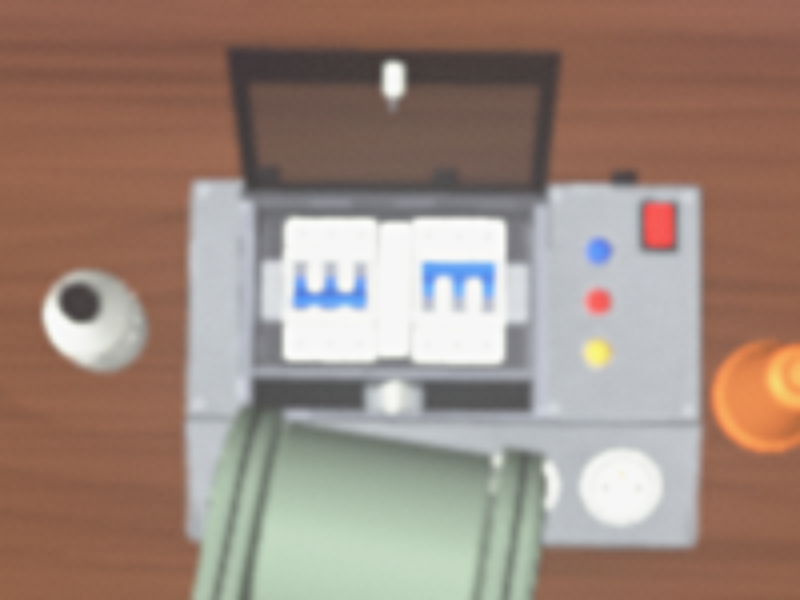

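View pics/scene2.png

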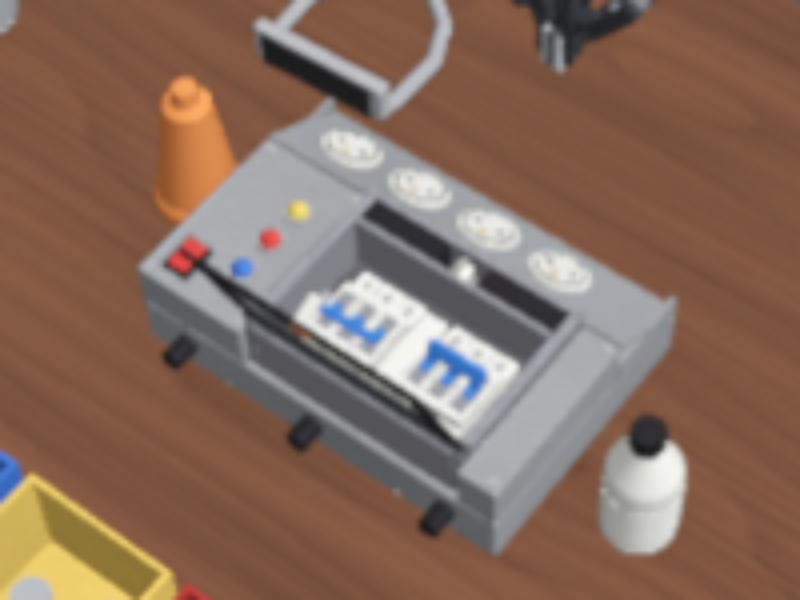

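The flap stands fully open: its edge is at the top of the top-view crop, and the mark reads x=.673, z=.20. The left breaker at y=+68 is the tripped one, with its bar at crop (330,303) on the robot side. The live bar at (459,270) leans away. Next I'll move in just short of the tripped bar.

```bash
python3 -m creep '[[[3.4,-1.0,0],0],[[3.4,-1.0,0],0],[[3.4,-0.9,0],0],[[3.4,-0.9,0],0],[[0,0,3.0],0],[[0,0,3.0],0],[[0,0,3.0],0],[[0,0,0],0]]'; python3 -m creep '[[[0,0,1.5],0],[[0,0,1.5],0],[[0,0,0],0],[[0,0,0],0]]'
python3 - <<'E'
from h import *
c=camera('scene')
print(proj(c,[[.541,.064,.073],[.564,.064,.081]]))
x,y=proj(c,[.56,.02,.1])[0].astype(int);print(x,y);cv2.imwrite('pics/s3.png',cv2.resize(c['pixels'][y-75:y+75,x-100:x+100],None,fx=4,fy=4))
E
```

```text
time: 8.23
ee_pos: [0.5373, 0.0645, 0.2764]
orientation: [-0.0, 1.0, 0.0, -0.007]
wrist_force: [-0.6, -0.8, -1.1]
opening: 0.0
gripper_force: 0.0
time: 8.57
ee_pos: [0.5404, 0.0643, 0.2538]
orientation: [-0.0, 1.0, 0.0, -0.0]
wrist_force: [-0.9, 1.0, 0.7]
opening: 0.0
gripper_force: 0.0
[[334.71582217 258.84773022]
 [329.47700721 262.95837427]]
316 249
```

View pics/s3.png

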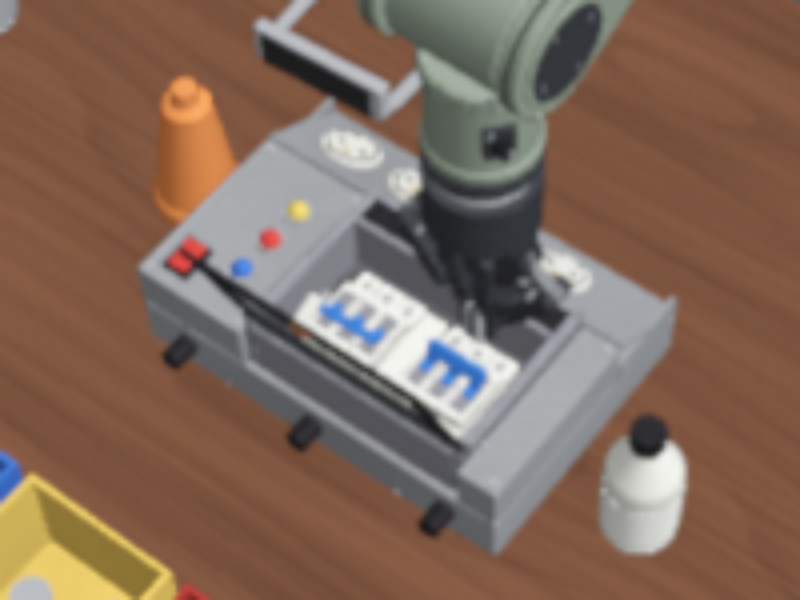

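The tip at about crop (475,335) is just on the robot side of the tripped bar at (460,360). I'll lower it slightly and push.

```bash
python3 -m creep '[[[0,0,0.7],0],[[0,0,0],0],[[0,0,0],0]]'| grep -E 'time|ee|wrist'; python3 -m creep '[[[0.5,0,0],0],[[0.5,0,0],0],[[0,0,0],0]]'| grep -E 'ee|wrist';  python3 -m creep '[[[0.4,0,0],0],[[0,0,0],0]]'| grep -E 'ee|wrist'; python3 -m creep '[[[0.4,0,0],0],[[0,0,0],0]]'| grep -E 'ee|wrist'
```

```text
time: 8.87
ee_pos: [0.5405, 0.0643, 0.2467]
wrist_force: [-0.2, -0.7, -0.6]
ee_pos: [0.5505, 0.0644, 0.2463]
wrist_force: [-2.2, 0.4, 2.6]
ee_pos: [0.5524, 0.0644, 0.2456]
wrist_force: [-11.1, 0.6, 8.8]
ee_pos: [0.5554, 0.0646, 0.2454]
wrist_force: [-14.0, -0.7, 10.2]
```

Run:
```python
from h import *
c=camera('scene');print(get_obs()['wrist_force'],get_obs()['ee_pos'])
x,y=proj(c,[.56,.05,.085])[0].astype(int);cv2.imwrite('pics/s4.png',cv2.resize(c['pixels'][y-37:y+37,x-50:x+50],None,fx=8,fy=8,interpolation=cv2.INTER_CUBIC))
```

```text
[-13.79422722   0.76228394   9.92720052] [0.55540375 0.06456255 0.24536631]
```

View pics/s4.png

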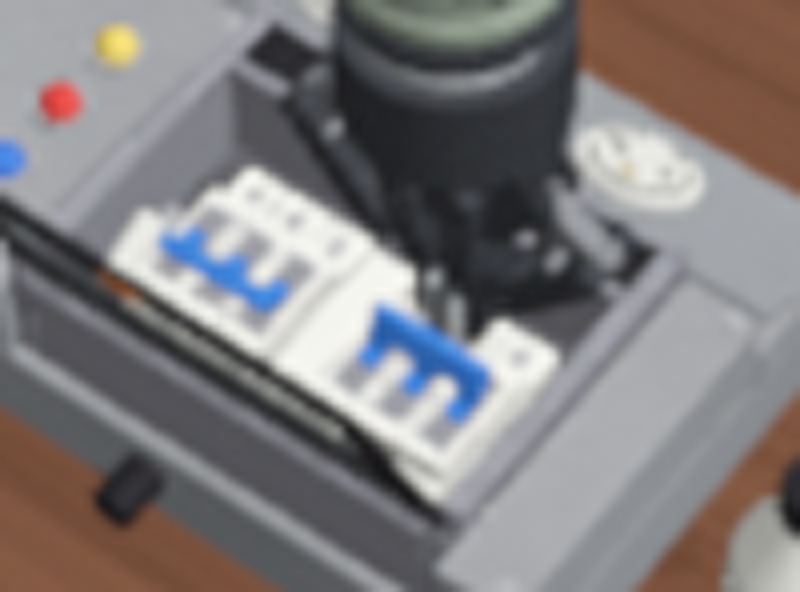

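The tip bears squarely on the bar. The upward force is friction from the bar rising on its arc, and the tangential share is about 6 N, as specified. I'll carry on, rising slightly.

```bash
for i in 1; do python3 -m creep '[[[0.4,0,-0.15],0],[[0,0,0],0]]'| grep -E 'ee|wrist';  python3 -m creep '[[[0.4,0,-0.1],0],[[0,0,0],0]]'| grep -E 'ee|wrist'; python3 -m creep '[[[0.3,0,0],0],[[0,0,0],0]]'| grep -E 'ee|wrist'; done
```

```text
ee_pos: [0.5621, 0.0645, 0.2477]
wrist_force: [-2.1, 0.5, -1.3]
ee_pos: [0.5674, 0.0643, 0.2489]
wrist_force: [0.4, 0.8, -0.2]
ee_pos: [0.5706, 0.0642, 0.2491]
wrist_force: [0.0, 0.2, 0.1]
```

The force has dropped away, so the lever has snapped over. I'll retreat and check.

```bash
python3 -m creep '[[[-1.0,0,0],0],[[-1.0,0,-1.5],0],[[-1.0,0,-3.5],0],[[-2.5,0,-3],0],[[-3.5,0,-2],0],[[-3.5,0,-2],0],[[-3,0,0],0],[[0,0,0],0]]'; python3 -m creep '[[[-2,0,0],0],[[0,0,0],0],[[0,0,0],0],[[0,0,0],0]]'
python3 - <<'E'
from h import *
for n in ['scene','top']:
    c=camera(n)
    for t in ['press_mark','tripped_bar','live_bar']:
        print(n,t,[(round(d['p'],2),np.round(d['xyz'],3).tolist()) for d in place_of(c,t)[:2]])
    x,y=proj(c,[.56,.02,.1])[0].astype(int);cv2.imwrite('pics/%s5.png'%n,cv2.resize(c['pixels'][y-75:y+75,x-100:x+100],None,fx=4,fy=4))
E
```

```text
time: 10.67
ee_pos: [0.4105, 0.0646, 0.3691]
orientation: [-0.0, 1.0, 0.001, -0.0]
wrist_force: [-0.8, 0.6, -1.3]
opening: -0.005
gripper_force: 0.0
time: 11.0
ee_pos: [0.3954, 0.0641, 0.369]
orientation: [0.0, 1.0, 0.0, 0.001]
wrist_force: [0.3, 0.7, -0.4]
opening: -0.0
gripper_force: 0.0
scene press_mark [(0.72, [0.675, 0.026, 0.198])]
scene tripped_bar [(0.47, [0.59, 0.068, 0.081]), (0.28, [0.586, -0.012, 0.084])]
scene live_bar [(0.62, [0.589, -0.012, 0.081])]
top press_mark [(0.66, [0.674, 0.023, 0.199])]
top tripped_bar [(0.58, [0.587, 0.064, 0.08])]
top live_bar [(0.51, [0.588, -0.009, 0.077])]
```

View pics/top5.png

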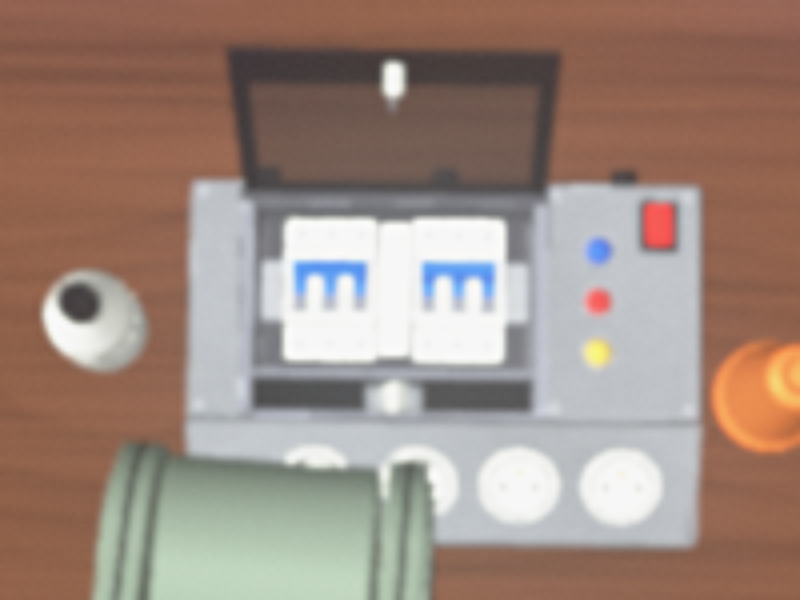

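View pics/scene5.png

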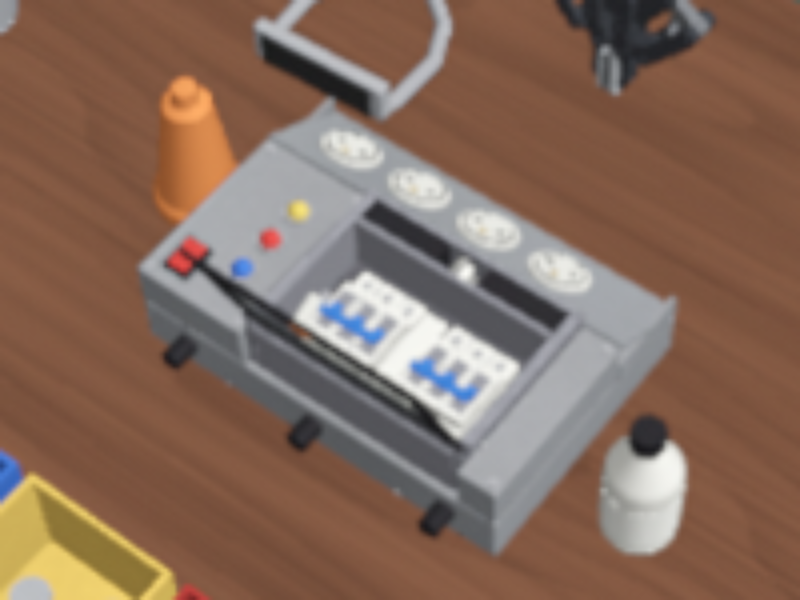

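Both bars, at (330,270) and (459,270) in the top crop, now lean away from the robot. The flap is still open and the arm is clear, so I'm handing in.

```bash
python3 -c "from station import *;print(job_done())"
```

```text
the job is handed in; nothing more can be done
None
```

I handed the job in at about 11 s: one press opened the flap and it stayed standing open by itself, then I pushed the tripped breaker (y = +68 mm) over to on. The other breaker is still on, the arm touches nothing, and none of the loose items were touched.

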